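# Free the ratchet pawl and press the watch back home

## Robot

A 6-joint arm with a two-finger parallel gripper is mounted at the origin on the work surface. World frame = base frame: x ahead of the robot, y to its left, z up, the work surface at z = 0. Lengths are in m, angles in rad, forces in N, time in s.
With the tool pointing down it reaches from about 0.35 to 0.975 m from the base axis. Payload 4.9 kg.
Tool frame: the origin (TCP) lies at the very end of the fingers, on their centre line; the grasp point (between the pads) lies 19 mm behind it (manip.hold_point_z is the distance from the TCP to the grasp point, in m); z points along the fingers, x is the direction in which the jaws open and shut, and the axes are right-handed (so a half turn about z gives the same grasp; the last joint's range is limited). The gripper opens to 85 mm and grips with 20 to 120 N. Pads are 22 mm wide; open, the fingers measure 114 mm over their backs; the gripper's body (76 mm by 85 mm) begins 54 mm behind the grasp point. The pads swing forward as they close: fully open they stand 13 mm farther back than shut.
Start: joints at [-0.119, 0.053, 1.613, -0, 1.476, -0.119], TCP at [0.625, 0, 0.231] pointing down, gripper open.
Joint ranges: [-3.01, 3.01], [-1.01, 2.22], [0.06, 2.58], [-1.02, 4.17], [0.09, 2.62], [-3.14, 3.14]. Speed limits (rad/s): [2.57, 2.57, 3.14, 3.14, 3.14, 3.14].

## Interface

Orientations are given as a unit quaternion [w, x, y, z].
In Python, from plant import manip gives the robot as it stands.
- The arm moves only by the shell command python3 -m handwheel 'ROWS' [OPENING]. ROWS is JSON, a list of rows, each an object of numbers: "dx", "dy", "dz": the shift along the tool's x, y, z in m; "ax", "ay", "az": the turn, a rotation vector about the tool's x, y, z in rad. In form: [{"dx": .., "dy": .., "dz": .., "ax": .., "ay": .., "az": ..}, ...]. A call has 1 to 5 rows; each row is the pose to reach, as a shift and turn from the pose commanded when the call began, along the tool's axes at that moment; what a row does not reach only later rows make up. A row lasts 1/8 s, in which the tool goes at most 62.5 mm and 10.7 degrees, less where a joint would pass 70% of its speed; a pose out of reach is approached as far as the arm can. A call with a gripper value outside its range is refused whole. OPENING is the closure in counts, from 0 (fully open) to 255 (shut), set as the call begins (- or left out, the last holds). The fingers move at their own pace and stop on an object; the grip force is fixed at half the most. Time passes only in rows, so rows that repeat a pose let the fingers close. It gives the time, the measured TCP pose, the force and the opening at its end, in the units of the state.
- manip.state(): the state, without advancing time (a new reading comes with each control period).
- manip.grab_frame(name): name is "scene" or "side" or "wrist"; returns a dict with "image" (480x640x3 uint8, blue, green, red), "z_map" (480x640 float32, m along the optical axis (not along the pixel's ray), 0 where there is no reading), "K" (3x3 intrinsics, pixels), "k1" (the pictures are not rectified: a ray, as slopes to the right and down, at radius r is drawn at 1 + k1 r^2 times it, then the intrinsics apply), "xyz" and "rotation" of the camera in the world. Camera axes: x right, y up, looking along -z (the intrinsics and any distortion apply to the point x, -y, -z); pixel columns grow to the right and rows downward; lengths in m; the calibration is good to about 2 mm. A picture is of the moment at which its call begins.
- manip.job_done(): hands the job in, once; it reports no verdict.
The state is a dict: "time": time; "joint_pos": joint angles; "joint_vel": joint speeds; "joint_efforts": joint torques, N m; "tool_pos": TCP position; "tool_rot": TCP orientation; "contact_force": force on the tool from outside, world axes, zero at the start; "ft_torque": the same for the moment, N m; "gripper_width": opening from 0.0 (shut) to 1.0 (fully open).
Only numpy, scipy, OpenCV 4.12 (cv2) and the standard library are available. Lean on these libraries where they do the work, as an engineer would, in place of code of your own. Each camera call takes 0.05 s, during which the arm holds its last target.

## Task

Snap the back onto the watch with the bench press: press the red ratchet pawl's pad down until the pawl is free of the teeth, then push the raised press arm down by its black cross handle until the watch's back is fully home, and leave the arm down. Nothing is to be picked up: do not touch the watch itself or shift it in its nest, and leave the other things on the bench where they are.

Things in the scene. Friction and masses are not known exactly. Their poses are not given: they have to be found in the camera images.
- press: grey bench press for closing watch cases, fixed to the bench. Origin on the bench straight under the arm's pivot; its own z is up, its own -x runs from the pivot along the arm to the handle, its +x towards the red pawl. Foot 270 x 120 x 20 mm, from 155 mm on the -x side to 115 mm on the +x side. Two tower cheeks (y 11 to 22 mm either side) rise to 180 mm at x = 42 to 82 mm. It turns from start to start.
- press_pivot (a point): the arm's pivot, 130 mm above the bench, axis level along the press's y
- handle_mid (a point): middle of the black cross handle (a level bar 22 mm thick, 80 mm long along the press's y) at the end of the steel press arm, 190 mm from the pivot; its top is 11 mm above this point. Moves with the arm
- press_arm (a joint): angle of the press arm, rad: 0 = raised 0.66 rad above level, grows as it goes down; level at 0.66. At about 0.625 the white upper die (30 mm across, 85 mm from the pivot) meets the proud watch back, at about 0.66 the back is home. The arm stays where it is left; it takes about 2 N at the handle, about 7 N while the back goes in. With the pawl engaged it is blocked by a ratchet tooth at about 0.2
- pawl_pad (a point): centre of the top face of the flat red thumb pad (36 x 36 mm) of the ratchet pawl, on the far side of the tower from the handle; about 188 mm above the bench when engaged. Moves with the pawl, which turns about a level axis along the press's y, 48 mm nearer the arm's pivot and 22 mm lower than this point
- pawl (a joint): angle of the red ratchet pawl, rad: 0 = engaged in the teeth, grows as the pad is pressed down; its nose is clear of the teeth from about 0.2, and it meets its stop at 0.42 (pad about 20 mm down and slightly inclined). About 2 N moves it; it stays where it is left. It is stiff while the arm is leaned on
- watch: gold-coloured watch case without strap, 40 mm across, 9 mm thick, loose in the black nest of the press between four white pegs, dial down; origin under its centre, 50 mm above the bench, 85 mm from the arm's pivot along the press's -x
- case_back (a joint): how far the steel press-fit back (34 mm disc on top of the watch) has been pressed in, m: 0 = stands 3 mm proud, 0.003 = fully home. It moves stiffly (10 N) and stays where it is left
- loupe: Bystander: black eyepiece loupe, 38 mm across, 34 mm high, standing; origin under its centre
- oil_bottle: Bystander: small amber bottle with a blue cap, 28 mm across, 60 mm high; origin under its centre
- parts_jar: Bystander: low glass jar with a metal cap, 52 mm across, 50 mm high; origin under its centre
- holder: Bystander: small metal movement holder (a mini vice), 50 x 34 x 28 mm; origin under its centre
- blower: Bystander: dark rubber dust blower, bulb 54 mm across with a nozzle up, 85 mm high; origin under its centre
- spare_watch: Bystander: spare steel watch without strap, 40 mm across, 9 mm thick, lying dial up; origin under its centre
- screwdriver: Bystander: screwdriver 120 mm long, lying on the bench along its own x
Mind the look-alikes: they are no part of the job. Leave any blue look-alike of the watch alone.

How it is judged:
On the way, in this order (a step that is already met when the one before it is completed fails the run):
1. the pawl is pressed free while the arm is still up (value of joint pawl above 0.18 rad and value of joint press_arm below 0.3 rad), for 0.1 s.
2. the arm is pushed down and the watch's back is home (value of joint press_arm above 0.635 rad and value of joint case_back above 0.0023 m), for 0.1 s.
At the end, for the whole second after the job is handed in: the press arm is down (joint above 0.635 rad), the watch's back is pressed in by more than 2.3 of its 3 mm, and the watch lies level and at rest within 6 mm of where it lay (all of step 2 and distance of watch from where it was at the start of the episode below 0.006 m and angle between watch's own z axis and vertical below 0.1 rad and linear speed of watch below 0.02 m/s); the robot touches nothing.
It fails at once if the fingers touch the watch (contact force between the fingers and watch above 0.5 N).
It fails at once if the watch is shifted in, or lifted from, its nest by more than 6 mm (distance of watch from where it was at the start of the episode above 0.006 m).
It fails at once if a bystander is moved or lifted by more than 20 mm (distance of any of loupe, oil_bottle, parts_jar, holder, blower, spare_watch, screwdriver from where it was at the start of the episode above 0.02 m).
It also fails if it takes over 38 s, if anything falls off the work surface, if the arm or the gripper's body presses on something with over 40 N, if the wrist force passes 120 N, or if a joint passes its speed limit or range.

## Working session

There is one attempt and no reset: what is moved stays moved. The work goes in short steps, Python scripts to look and compute and a shell command to move; the robot and the scene stay as the last step left them, time stands still between calls to the robot, and variables do not carry over. Pictures are saved under pics/ and viewed, and the job is handed in when it is done.

```bash
ls; mkdir -p pics
cat > h.py <<'E'
import numpy as np, cv2
from plant import manip
def cam(n):
    f=manip.grab_frame(n); np.savez('pics/'+n+'_last.npz',**{k:np.array(v) for k,v in f.items()}); return f
def pts(f):
    K=np.array(f['K']);k1=float(f['k1']);z=f['z_map'];h,w=z.shape
    u,v=np.meshgrid(np.arange(w),np.arange(h))
    p=cv2.undistortPoints(np.stack([u,v],-1).reshape(-1,1,2).astype(float),K,np.array([k1,0,0,0,0.])).reshape(h,w,2)
    c=np.stack([p[...,0]*z,-p[...,1]*z,-z],-1)
    R=np.array(f['rotation'])
    if R.shape!=(3,3):
        from scipy.spatial.transform import Rotation as Ro
        R=Ro.from_quat(np.r_[R[1:],R[0]]).as_matrix()
    P=c@R.T+np.array(f['xyz']); P[z==0]=np.nan
    return P
E
python3 - <<'E'
from h import *
for n in ['scene','side','wrist']:
    f=cam(n); cv2.imwrite(f'pics/{n}0.png',f['image']); print(n,f['xyz'],np.array(f['rotation']).round(3).tolist(),f['k1'])
print(manip.state())
E
```

```text
pics
scene [0.91458393 0.75159198 0.97346728] [0.21, 0.091, 0.377, 0.898] -0.0032259147069284098
side [ 0.1419008  -0.54522183  0.93923471] [0.888, 0.34, -0.106, -0.29] 0.0442399419786508
wrist [0.62507656 0.07522213 0.37234271] [0.989, -0.151, 0.001, 0.0] -0.054646705111229106
{'time': 0.15, 'joint_pos': array([-1.19018054e-01,  5.32339782e-02,  1.61396610e+00,  1.18847056e-05,
        1.47599882e+00, -1.19001593e-01]), 'joint_vel': array([-0.00082558,  0.00021305, -0.0050687 , -0.00040851,  0.00110701,
        0.00047824]), 'joint_efforts': array([ 5.10442842e-04, -3.94241810e+01, -3.70721948e+01, -1.15854355e-04,
        4.61802789e-03,  5.00508997e-05]), 'tool_pos': array([6.24519792e-01, 4.98873088e-05, 2.30335065e-01]), 'tool_rot': array([-1.01227367e-04,  9.99999677e-01, -8.79769407e-06, -7.96739306e-04]), 'contact_force': array([ 0.07307278, -0.52482156, -0.82702921]), 'ft_torque': array([ 0.03039315, -0.0080877 , -0.01568567]), 'gripper_width': 0.9991623596296062}
```

View pics/scene0.png

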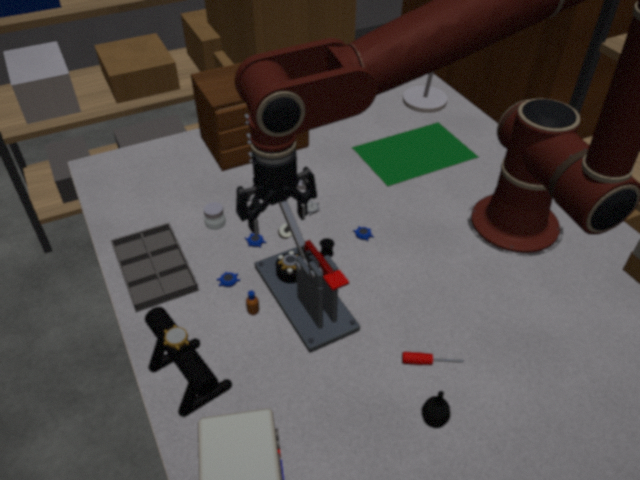

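View pics/side0.png

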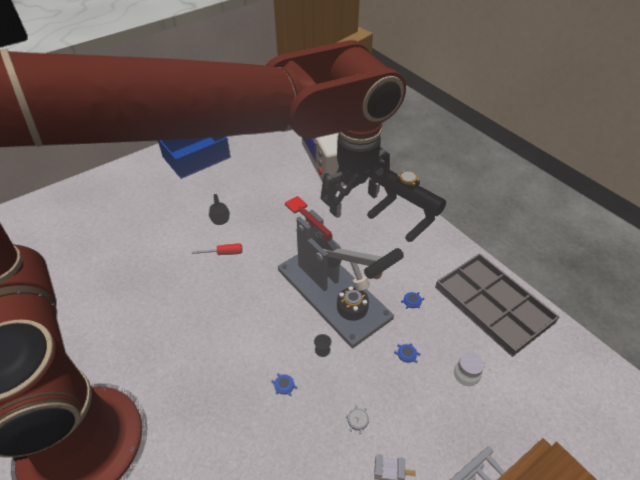

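View pics/wrist0.png

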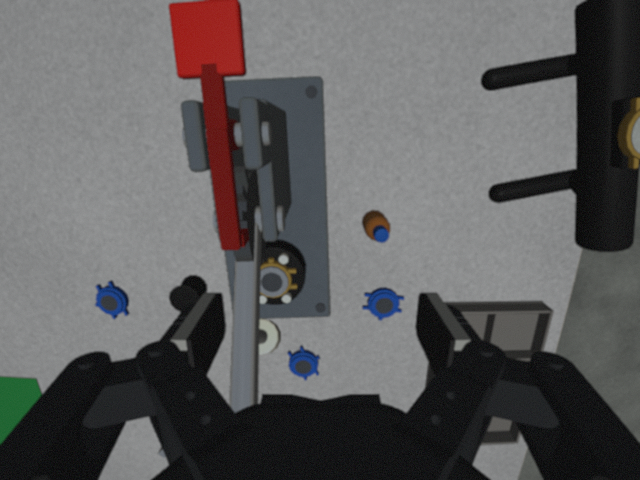

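The scene view shows the red pad at about (333,280), the foot at (307,300) and the gripper over the steel arm. In the side view the pad is at (296,204), the black cross handle at (384,263) and the gold watch in its nest at (352,298). In the wrist view the pad is at (207,38) and the gold watch at (273,280). The blue watches and the red screwdriver are look-alikes. Next I'll measure positions.

Run:
```python
from h import *
for n in ['scene','side','wrist']:
    f=dict(np.load(f'pics/{n}_last.npz')); P=pts(f); im=f['image'].astype(int)
    hsv=cv2.cvtColor(f['image'],cv2.COLOR_BGR2HSV)
    red=((hsv[...,0]<6)|(hsv[...,0]>174))&(hsv[...,1]>190)&(hsv[...,2]>90)&(P[...,2]>0.1)&(P[...,2]<.25)
    p=P[red]; print(n,'red',len(p))
    top=red&(P[...,2]>.18)&(im[...,2]>(200 if n!='x' else 0))
    k,l,st,c=cv2.connectedComponentsWithStats(top.astype(np.uint8))
    for i in range(1,k):
        if st[i,4]>60:
            q=P[l==i]; print('  comp',st[i],q.mean(0).round(4),np.nanmin(q,0).round(3),np.nanmax(q,0).round(3))
            r=cv2.minAreaRect(q[:,:2].astype(np.float32)*1000); print('   rect',r)
    foot=(P[...,2]>.014)&(P[...,2]<.026)&(im.max(-1)<120)
    foot=cv2.morphologyEx(foot.astype(np.uint8),cv2.MORPH_OPEN,np.ones((3,3)))
    k,l,st,c=cv2.connectedComponentsWithStats(foot)
    for i in range(1,k):
        if st[i,4]>300:
            q=P[l==i]; r=cv2.minAreaRect(q[:,:2].astype(np.float32)*1000); print('  foot',st[i],r)
f=dict(np.load('pics/side_last.npz'));P=pts(f)
im=f['image'];print(P[263,384],P[270,372],P[256,396],P[298,352],P[204,296])
cv2.imwrite('pics/crop1.png',cv2.resize(im[150:350,240:460],None,fx=3,fy=3,interpolation=cv2.INTER_CUBIC)[:600])
```

```text
scene red 316
  foot [ 255  255  105   95 2795] ((571.052001953125, -6.6617279052734375), (120.97329711914062, 272.9468994140625), 2.1669631004333496)
  foot [179 379  54  36 381] ((841.5048217773438, 141.3329315185547), (109.83832550048828, 19.486665725708008), 14.931629180908203)
side red 0
  foot [ 280  256  113   88 3005] ((570.2198486328125, -9.751861572265625), (119.58072662353516, 269.6658020019531), 2.5070841312408447)
  foot [454 297  62  55 367] ((798.551513671875, -267.06744384765625), (164.78207397460938, 60.7924919128418), 89.50064849853516)
  foot [ 76 408  48  72 460] ((40.54936599731445, -42.287288665771484), (130.77638244628906, 40.98847579956055), 40.16258239746094)
wrist red 7684
  foot [ 484   55   88   34 1766] ((833.417724609375, 134.7713623046875), (91.42967987060547, 21.312053680419922), 11.313088417053223)
  foot [  225    76   106   243 10504] ((583.3475341796875, -7.6801605224609375), (97.31549072265625, 269.443115234375), 2.1880226135253906)
  foot [ 491  171   82   32 1398] ((857.1089477539062, 17.587114334106445), (89.43518829345703, 21.161306381225586), 11.464367866516113)
  foot [224 250  11  47 336] ((518.9166259765625, -83.66857147216797), (59.20447540283203, 11.905755043029785), 87.31489562988281)
  foot [ 459  306   93   45 1060] ((851.2944946289062, -160.4463348388672), (63.45372009277344, 118.45535278320312), 88.61727905273438)
  foot [482 428  39  17 320] ((885.798095703125, -345.9698791503906), (56.19428634643555, 22.378416061401367), 22.183164596557617)
[ 0.57138821 -0.14964654  0.24668274] [ 0.54406991 -0.14940433  0.24698512] [ 0.60117397 -0.14831316  0.24361361] [ 0.56895684 -0.07633763  0.06180004] [0.56585856 0.11863842 0.18643992]
```

View pics/crop1.png

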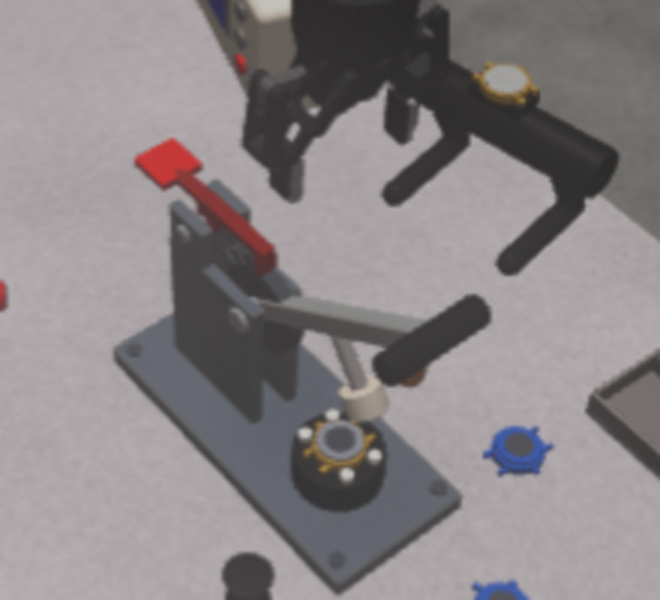

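Run:
```python
from h import *
for n in ['scene','side','wrist']:
    f=dict(np.load(f'pics/{n}_last.npz')); P=pts(f)
    hsv=cv2.cvtColor(f['image'],cv2.COLOR_BGR2HSV)
    h=hsv[...,0].astype(int)
    red=((h<8)|(h>172))&(hsv[...,1]>150)&(hsv[...,2]>80)&(P[...,2]>0.17)&(P[...,2]<.21)&(P[...,1]>0.08)&(P[...,1]<.16)&(abs(P[...,0]-.57)<.05)
    q=P[red]; print(n,len(q), hsv[204,296] if n=='side' else '')
    if len(q): print(np.nanmedian(q,0).round(4),np.percentile(q,[2,98],axis=0).round(4).tolist(),cv2.minAreaRect(q[:,:2].astype(np.float32)*1000))
    bl=(f['image'].max(-1)<45)&(P[...,2]>.215)&(P[...,2]<.262)&(P[...,1]<-.11)&(P[...,1]>-.18)&(abs(P[...,0]-.573)<.06)
    q=P[bl]
    if len(q): print(' handle',len(q),np.percentile(q,[2,50,98],axis=0).round(4).tolist())
```

```text
scene 334 
[0.5679 0.1193 0.1878] [[0.5516, 0.084, 0.1831], [0.5835, 0.1406, 0.1905]] ((566.9381103515625, 111.0027847290039), (60.28593444824219, 34.282047271728516), 89.80254364013672)
 handle 1 [[0.6153, -0.1428, 0.2415], [0.6153, -0.1428, 0.2415], [0.6153, -0.1428, 0.2415]]
side 173 [  0 182 196]
[0.5658 0.121  0.1861] [[0.5504, 0.1038, 0.1829], [0.582, 0.1368, 0.1892]] ((566.3753662109375, 121.10613250732422), (33.28746795654297, 37.7946891784668), 0.12644973397254944)
wrist 6076 
[0.5681 0.1177 0.1875] [[0.551, 0.0826, 0.1858], [0.5842, 0.1372, 0.1889]] ((567.683349609375, 109.33023071289062), (35.31909942626953, 58.822837829589844), 1.1329492330551147)
```

Pad centre is about (0.567, 0.121, 0.1875), with press −x along world −y. Handle_mid comes out near (0.576, −0.138, 0.247). The pad's wrist-view crop was unambiguous: it is the only red square, and it sits on the tower. I'll shut the gripper and move over the pad.

```bash
python3 -m handwheel '[{"dx":-0.0575,"dy":-0.126,"dz":0.015},{"dx":-0.0575,"dy":-0.126,"dz":0.015},{"dx":-0.0575,"dy":-0.126,"dz":0.015},{"dx":-0.0575,"dy":-0.126,"dz":0.015},{"dx":-0.0575,"dy":-0.126,"dz":0.015}]' 255
python3 - <<'E'
from h import *
s=manip.state();print(s['time'],s['tool_pos'],s['tool_rot'],s['contact_force'],s['gripper_width'])
for n in ['scene','side']:
    f=cam(n);cv2.imwrite(f'pics/{n}1.png',cv2.resize(f['image'][150:350,220:460],None,fx=3,fy=3,interpolation=cv2.INTER_CUBIC))
E
```

```text
0.15 [6.24519792e-01 4.98873088e-05 2.30335065e-01] [-1.01227367e-04  9.99999677e-01 -8.79769407e-06 -7.96739306e-04] [ 0.07307278 -0.52482156 -0.82702921] 0.9991623596296062invalid input at $[0]: expected keys dx, dy, dz, ax, ay, az
```

View pics/side1.png

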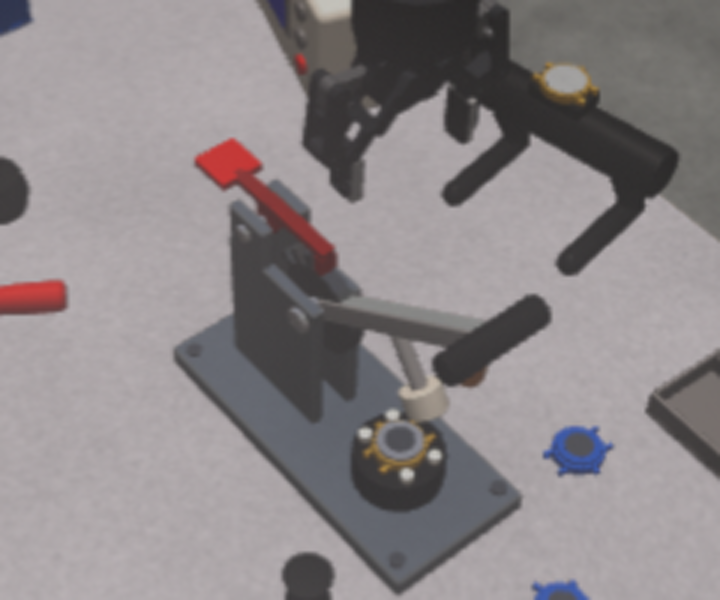

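View pics/scene1.png

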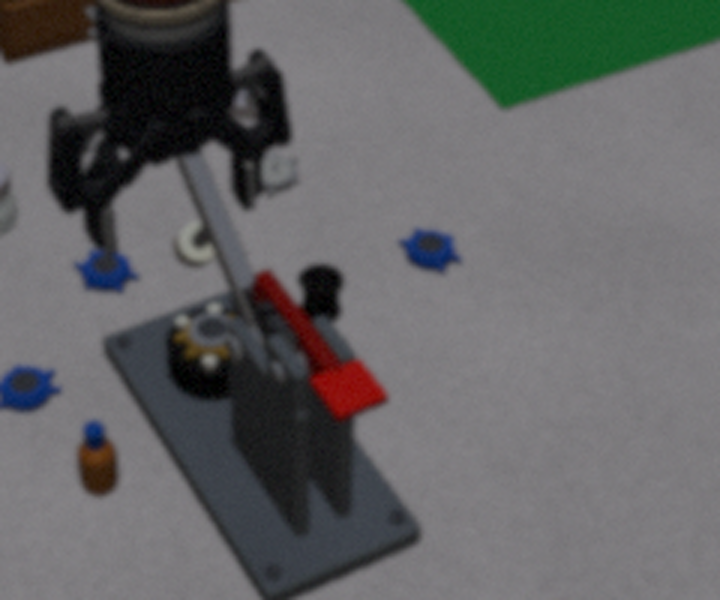

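The call was refused because every row needs all six keys, so nothing has moved. The pictures show the same scene: pad at side (228,163) in the crop, arm raised, pawl engaged. I'll send it again with all the keys.

```bash
python3 -m handwheel '[{"dx":-0.0575,"dy":-0.126,"dz":0.015,"ax":0,"ay":0,"az":0},{"dx":-0.0575,"dy":-0.126,"dz":0.015,"ax":0,"ay":0,"az":0},{"dx":-0.0575,"dy":-0.126,"dz":0.015,"ax":0,"ay":0,"az":0},{"dx":-0.0575,"dy":-0.126,"dz":0.015,"ax":0,"ay":0,"az":0},{"dx":-0.0575,"dy":-0.126,"dz":0.015,"ax":0,"ay":0,"az":0}]' 255
python3 - <<'E'
from h import *
s=manip.state();print(s['time'],s['tool_pos'],s['tool_rot'],s['contact_force'],s['gripper_width'])
for n in ['scene','side']:
    f=cam(n);cv2.imwrite(f'pics/{n}2.png',cv2.resize(f['image'][150:350,220:460],None,fx=3,fy=3,interpolation=cv2.INTER_CUBIC))
E
```

```text
time: 0.88
tool_pos: [0.5682, 0.1249, 0.2166]
tool_rot: [0.0, 1.0, -0.001, 0.0]
contact_force: [0.7, 0.3, -0.4]
gripper_width: 0.003
0.875 [0.56823301 0.12492722 0.21663839] [ 2.37693612e-04  9.99999715e-01 -6.03176481e-04  3.87218651e-04] [ 0.71316943  0.28834323 -0.4037537 ] 0.0026905393084192025
```

View pics/side2.png

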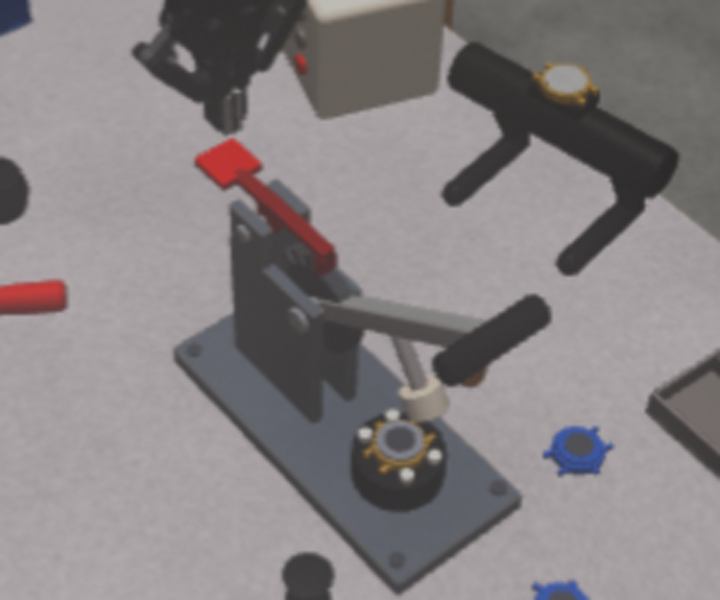

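View pics/scene2.png

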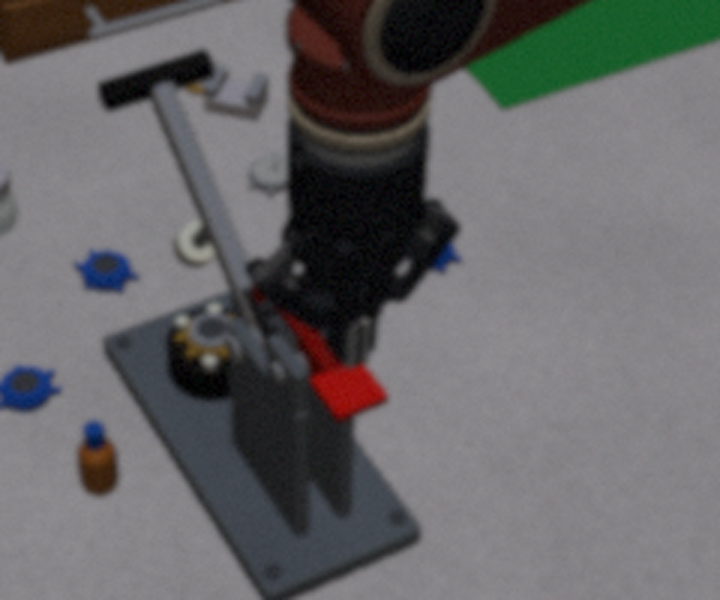

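The shut gripper stands above the red pad, and the black handle is now visible at scene crop (155,80). I'll press the pad, and measure the handle from this frame.

```bash
python3 -m handwheel '[{"dx":0,"dy":0,"dz":0.02,"ax":0,"ay":0,"az":0},{"dx":0,"dy":0,"dz":0.029,"ax":0,"ay":0,"az":0},{"dx":0,"dy":0,"dz":0.035,"ax":0,"ay":0,"az":0},{"dx":0,"dy":0,"dz":0.039,"ax":0,"ay":0,"az":0},{"dx":0,"dy":0,"dz":0.041,"ax":0,"ay":0,"az":0}]'
python3 - <<'E'
from h import *
f=cam('scene');P=pts(f);cv2.imwrite('pics/scene3.png',cv2.resize(f['image'][150:350,220:460],None,fx=3,fy=3,interpolation=cv2.INTER_CUBIC))
bl=(f['image'].max(-1)<60)&(P[...,2]>.21)&(P[...,2]<.27)&(P[...,1]<-.10)&(P[...,1]>-.19)&(abs(P[...,0]-.575)<.06)
q=P[bl]; print(len(q),np.percentile(q,[2,50,98],axis=0).round(4).tolist(),cv2.minAreaRect(q[:,:2].astype(np.float32)*1000))
E
```

```text
time: 1.6
tool_pos: [0.5675, 0.1263, 0.1753]
tool_rot: [-0.0, 1.0, 0.0, 0.0]
contact_force: [-0.8, 2.9, 2.2]
gripper_width: 0.0
307 [[0.5407, -0.1459, 0.2355], [0.5818, -0.1367, 0.2457], [0.6149, -0.1314, 0.2511]] ((577.3289794921875, -138.3840789794922), (76.98188018798828, 17.72480010986328), 1.0682851076126099)
```

View pics/scene3.png

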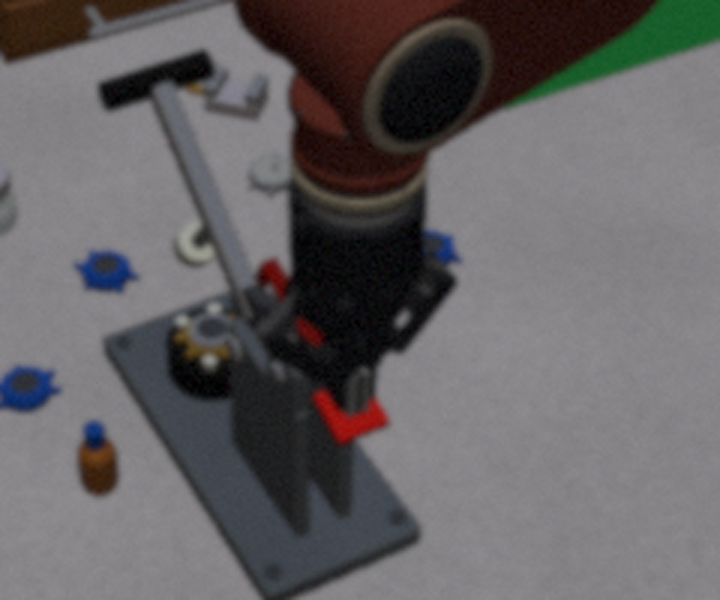

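The pad is down at about scene crop (350,420), the nose is lifted, and the force is about 2 N. I'll press 2 mm more for margin, then lift off.

```bash
python3 -m handwheel '[{"dx":0,"dy":0,"dz":0.002,"ax":0,"ay":0,"az":0},{"dx":0,"dy":0,"dz":0.002,"ax":0,"ay":0,"az":0},{"dx":0,"dy":0,"dz":-0.05,"ax":0,"ay":0,"az":0},{"dx":0,"dy":0,"dz":-0.11,"ax":0,"ay":0,"az":0},{"dx":0,"dy":0.06,"dz":-0.115,"ax":0,"ay":0,"az":0}]'
python3 - <<'E'
from h import *
s=manip.state();print(s['tool_pos'])
for n in ['side']:
    f=cam(n);P=pts(f);cv2.imwrite(f'pics/{n}4.png',cv2.resize(f['image'][150:350,220:460],None,fx=3,fy=3,interpolation=cv2.INTER_CUBIC))
    hsv=cv2.cvtColor(f['image'],cv2.COLOR_BGR2HSV);h=hsv[...,0].astype(int)
    red=((h<8)|(h>172))&(hsv[...,1]>150)&(hsv[...,2]>80)&(P[...,2]>0.14)&(P[...,2]<.21)&(P[...,1]>0.10)&(P[...,1]<.16)&(abs(P[...,0]-.57)<.05)
    q=P[red];c=np.polyfit(q[:,1],q[:,2],1);print(len(q),np.median(q,0),'tilt',np.arctan(-c[0]))
E
```

```text
time: 2.28
tool_pos: [0.57, 0.0672, 0.2971]
tool_rot: [0.0, 1.0, 0.003, 0.006]
contact_force: [0.5, -0.7, -0.9]
gripper_width: -0.001
[0.56996625 0.06718412 0.29713147]
107 [0.56496616 0.12350231 0.16950553] tilt 0.3316013297787452
```

View pics/side4.png

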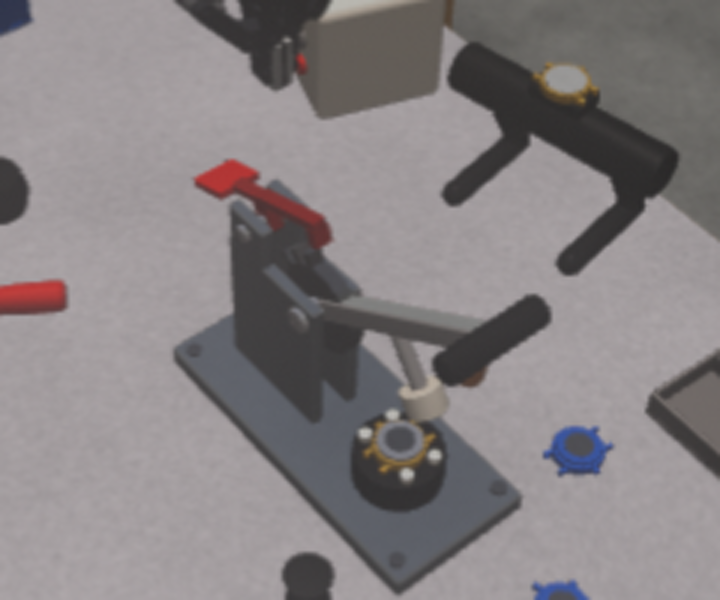

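The pawl is free (tilt about 0.33, past 0.2) and stays there. The arm is still raised, with the handle at crop (495,340). I'll move over the handle at high z.

```bash
python3 -m handwheel '[{"dx":0.009,"dy":0.06,"dz":0,"ax":0,"ay":0,"az":0},{"dx":0.009,"dy":0.12,"dz":0,"ax":0,"ay":0,"az":0},{"dx":0.009,"dy":0.18,"dz":0,"ax":0,"ay":0,"az":0},{"dx":0.009,"dy":0.208,"dz":0,"ax":0,"ay":0,"az":0},{"dx":0.009,"dy":0.208,"dz":0,"ax":0,"ay":0,"az":0}]'
python3 - <<'E'
from h import *
s=manip.state();print(s['tool_pos'],s['contact_force'])
for n in ['side','scene']:
    f=cam(n);cv2.imwrite(f'pics/{n}5.png',cv2.resize(f['image'][130:330,220:460],None,fx=3,fy=3,interpolation=cv2.INTER_CUBIC))
E
```

```text
time: 2.95
tool_pos: [0.5758, -0.1443, 0.2894]
tool_rot: [0.0, 1.0, -0.002, -0.001]
contact_force: [-0.1, -0.3, 0.2]
gripper_width: -0.001
[ 0.57584325 -0.14433678  0.2893576 ] [-0.09632891 -0.31573417  0.22687793]
```

View pics/side5.png

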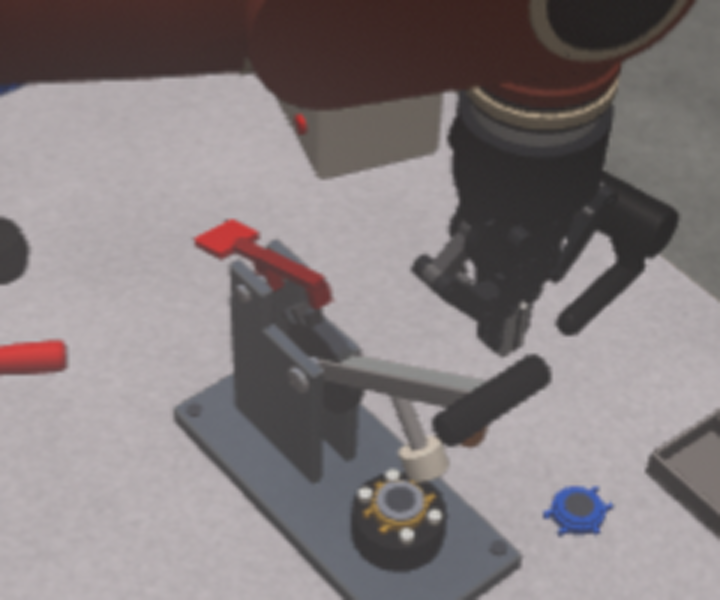

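View pics/scene5.png

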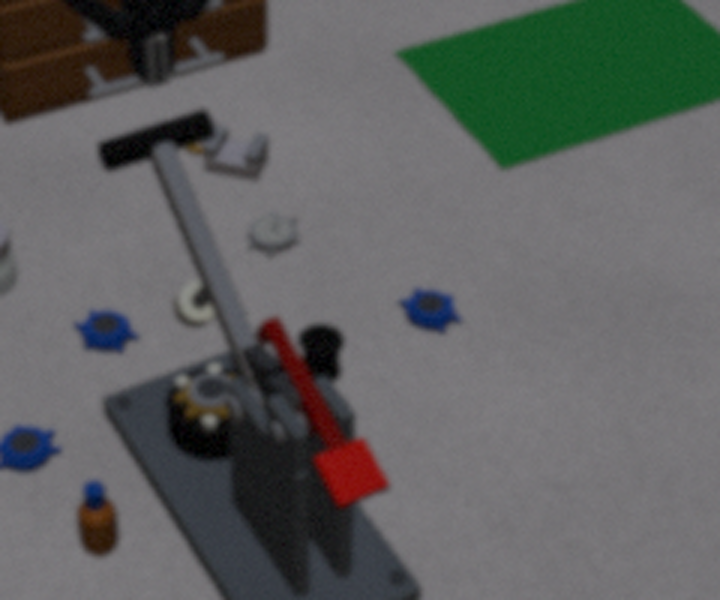

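Fingertips are above the middle of the handle: tip at side crop (500,345), bar centre (495,400). Pressing down along the handle's arc.

```bash
python3 -m handwheel '[{"dx":0.001,"dy":0,"dz":0.025,"ax":0,"ay":0,"az":0},{"dx":0.001,"dy":0.003,"dz":0.036,"ax":0,"ay":0,"az":0},{"dx":0.001,"dy":0.008,"dz":0.047,"ax":0,"ay":0,"az":0},{"dx":0.001,"dy":0.013,"dz":0.055,"ax":0,"ay":0,"az":0},{"dx":0.001,"dy":0.017,"dz":0.0635,"ax":0,"ay":0,"az":0}]'
python3 - <<'E'
from h import *
for n in ['side']:
    f=cam(n);cv2.imwrite(f'pics/{n}6.png',cv2.resize(f['image'][130:330,220:460],None,fx=3,fy=3,interpolation=cv2.INTER_CUBIC))
E
```

```text
time: 3.68
tool_pos: [0.5778, -0.1598, 0.2273]
tool_rot: [0.001, 1.0, -0.0, 0.001]
contact_force: [-1.5, -2.2, 3.2]
gripper_width: 0.005
```

View pics/side6.png

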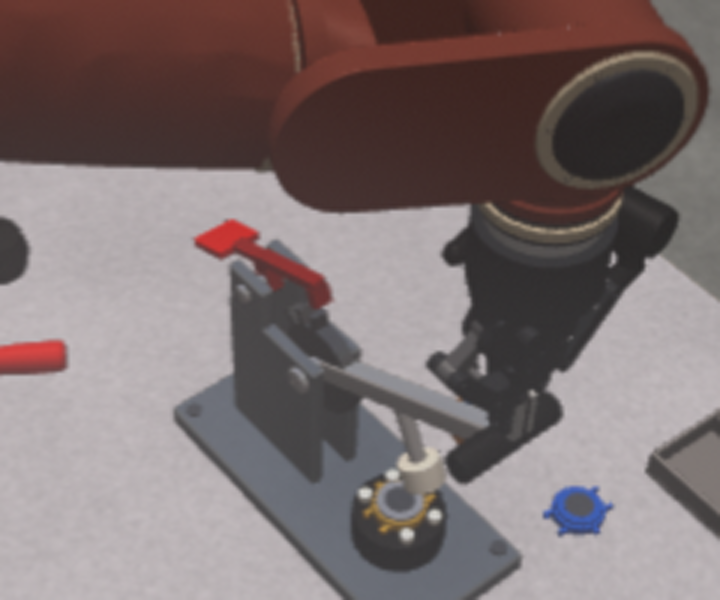

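The arm is going down: the handle is at crop (505,435), the tips are central on it and the force is about 3 N.

```bash
python3 -m handwheel '[{"dx":0,"dy":0.008,"dz":0.0175,"ax":0,"ay":0,"az":0},{"dx":0,"dy":0.0135,"dz":0.0355,"ax":0,"ay":0,"az":0},{"dx":0,"dy":0.018,"dz":0.054,"ax":0,"ay":0,"az":0},{"dx":0,"dy":0.02,"dz":0.069,"ax":0,"ay":0,"az":0},{"dx":0,"dy":0.02,"dz":0.069,"ax":0,"ay":0,"az":0}]'
python3 - <<'E'
from h import *
for n in ['side']:
    f=cam(n);cv2.imwrite(f'pics/{n}7.png',cv2.resize(f['image'][150:350,220:460],None,fx=3,fy=3,interpolation=cv2.INTER_CUBIC))
E
```

```text
time: 4.35
tool_pos: [0.5758, -0.1779, 0.1546]
tool_rot: [-0.002, 1.0, -0.0, -0.003]
contact_force: [-1.0, 0.2, -0.2]
gripper_width: -0.002
```

View pics/side7.png

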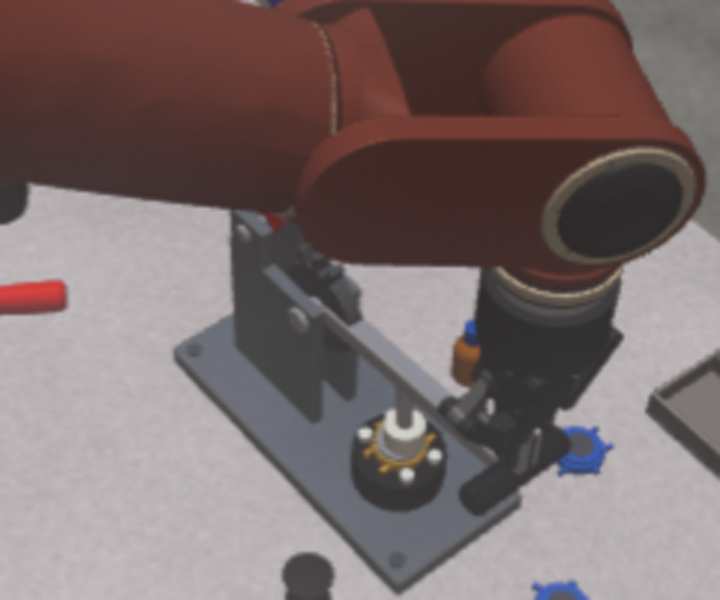

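The die is just above the watch back (crop (402,425)) and the handle is at (515,470). Now the press-in, gently.

```bash
python3 -m handwheel '[{"dx":0.001,"dy":0,"dz":0.006,"ax":0,"ay":0,"az":0},{"dx":0.001,"dy":0,"dz":0.01,"ax":0,"ay":0,"az":0},{"dx":0.001,"dy":0,"dz":0.013,"ax":0,"ay":0,"az":0},{"dx":0.001,"dy":0,"dz":0.0155,"ax":0,"ay":0,"az":0},{"dx":0.001,"dy":0,"dz":0.0155,"ax":0,"ay":0,"az":0}]'
```

```text
time: 5.03
tool_pos: [0.5786, -0.1793, 0.1439]
tool_rot: [0.001, 1.0, 0.0, 0.0]
contact_force: [-3.7, -0.7, 5.3]
gripper_width: 0.002
```

```bash
python3 -m handwheel '[{"dx":0,"dy":0,"dz":0.001,"ax":0,"ay":0,"az":0},{"dx":0,"dy":0,"dz":0.002,"ax":0,"ay":0,"az":0},{"dx":0,"dy":0,"dz":0.002,"ax":0,"ay":0,"az":0}]'
python3 -m handwheel '[{"dx":0,"dy":0,"dz":0.001,"ax":0,"ay":0,"az":0},{"dx":0,"dy":0,"dz":0.002,"ax":0,"ay":0,"az":0},{"dx":0,"dy":0,"dz":0.002,"ax":0,"ay":0,"az":0}]'
```

```text
time: 5.4
tool_pos: [0.5786, -0.1794, 0.1422]
tool_rot: [0.001, 1.0, 0.0, 0.0]
contact_force: [-4.6, -0.8, 8.1]
gripper_width: 0.002
time: 5.78
tool_pos: [0.5787, -0.1796, 0.1408]
tool_rot: [0.001, 1.0, 0.0, 0.0]
contact_force: [-4.6, -0.6, 9.4]
gripper_width: 0.0
```

```bash
python3 -m handwheel '[{"dx":0,"dy":0,"dz":0.001,"ax":0,"ay":0,"az":0},{"dx":0,"dy":0,"dz":0.002,"ax":0,"ay":0,"az":0},{"dx":0,"dy":0,"dz":0.002,"ax":0,"ay":0,"az":0}]'
python3 -m handwheel '[{"dx":0,"dy":0,"dz":0.001,"ax":0,"ay":0,"az":0},{"dx":0,"dy":0,"dz":0.002,"ax":0,"ay":0,"az":0},{"dx":0,"dy":0,"dz":0.002,"ax":0,"ay":0,"az":0}]'
```

```text
time: 6.15
tool_pos: [0.5788, -0.1796, 0.1407]
tool_rot: [0.001, 1.0, 0.0, 0.0]
contact_force: [-8.8, 0.7, 18.3]
gripper_width: -0.0
time: 6.52
tool_pos: [0.5789, -0.1797, 0.1405]
tool_rot: [0.001, 1.0, 0.0, 0.0]
contact_force: [-13.0, 2.8, 24.7]
gripper_width: -0.002
```

The tip has stalled at z about 0.1406, where level is 0.141, while the force rose from 9 to 25 N. So the back is home. I'll lift off and look.

```bash
python3 -m handwheel '[{"dx":0,"dy":0,"dz":-0.01,"ax":0,"ay":0,"az":0},{"dx":0,"dy":0,"dz":-0.06,"ax":0,"ay":0,"az":0},{"dx":0,"dy":0.03,"dz":-0.12,"ax":0,"ay":0,"az":0},{"dx":0,"dy":0.07,"dz":-0.16,"ax":0,"ay":0,"az":0},{"dx":0,"dy":0.07,"dz":-0.16,"ax":0,"ay":0,"az":0}]'
python3 - <<'E'
from h import *
f=cam('side');P=pts(f);im=f['image'];cv2.imwrite('pics/side8.png',cv2.resize(im[170:370,220:460],None,fx=3,fy=3,interpolation=cv2.INTER_CUBIC))
f2=cam('scene');P2=pts(f2);cv2.imwrite('pics/scene8.png',cv2.resize(f2['image'][150:350,200:440],None,fx=3,fy=3,interpolation=cv2.INTER_CUBIC))
for P,i in((P,im),(P2,f2['image'])):
    bl=(i.max(-1)<60)&(P[...,2]>.10)&(P[...,2]<.17)&(P[...,1]<-.16)&(P[...,1]>-.21)&(abs(P[...,0]-.577)<.05)
    q=P[bl]; print(len(q),np.percentile(q,[2,50,98],axis=0).round(4).tolist())
    m=(P[...,2]>.1)&(P[...,2]<.17)&(abs(P[...,0]-.575)<.012)&(P[...,1]<-.02)&(P[...,1]>-.15)
    q=P[m]
    if len(q)>20: print('arm slope',np.polyfit(q[:,1],q[:,2],1), len(q))
E
```

```text
time: 7.15
tool_pos: [0.5801, -0.2519, 0.2997]
tool_rot: [0.002, 1.0, -0.001, 0.004]
contact_force: [-0.3, 1.2, -0.0]
gripper_width: -0.0Traceback (most recent call last):
  File "<stdin>", line 6, in <module>
    return _quantile_unchecked(
        a, q, axis, out, overwrite_input, method, keepdims, weights)
    return _ureduce(a,
                    func=_quantile_ureduce_func,
    ...<5 lines>...
                    overwrite_input=overwrite_input,
                    method=method)
    r = func(a, **kwargs)
    result = _quantile(arr,
                       quantiles=q,
    ...<2 lines>...
                       out=out,
                       weights=wgt)
    slices_having_nans = np.isnan(arr[-1, ...])
                                  ~~~^^^^^^^^^
IndexError: index -1 is out of bounds for axis 0 with size 0
```

View pics/side8.png

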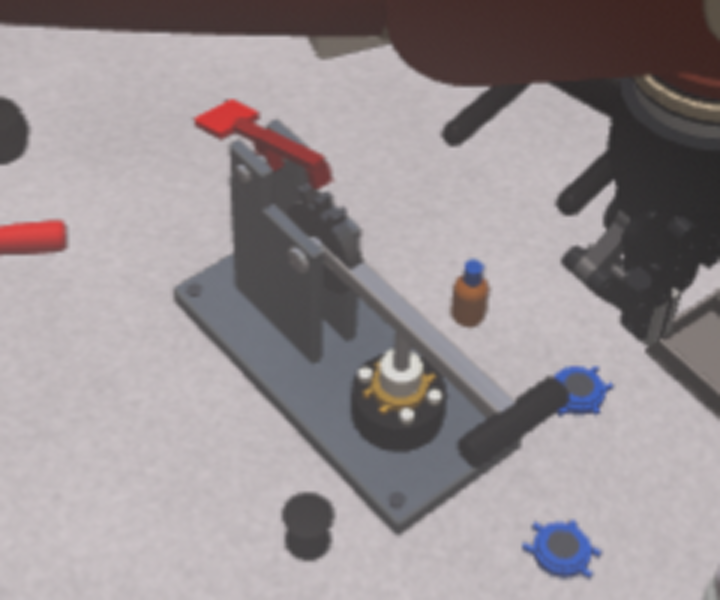

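View pics/scene8.png

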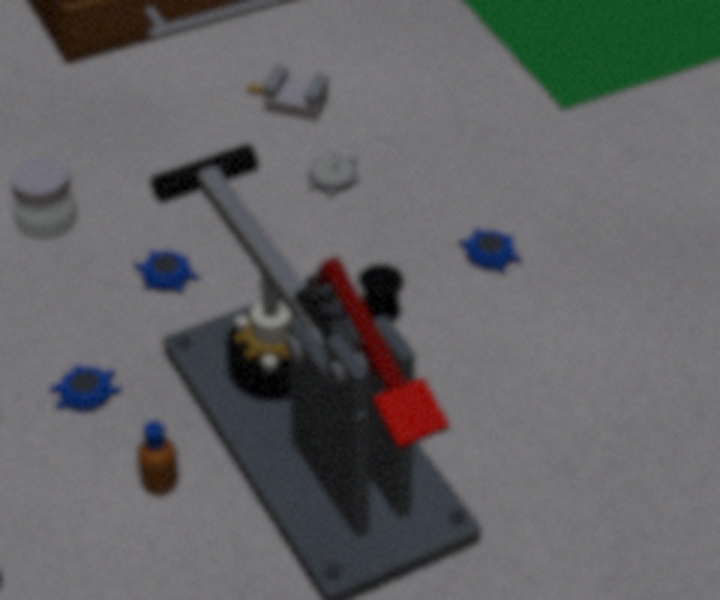

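The arm is down and stays there: handle at side crop (515,420), pawl still released, bystanders in place. The check script failed on an empty mask, so I'll redo the measurement and take a crop of the die and watch.

Run:
```python
from h import *
for n in ['side','scene']:
    f=dict(np.load(f'pics/{n}_last.npz'));P=pts(f);i=f['image']
    bl=(P[...,2]>.11)&(P[...,2]<.17)&(P[...,1]<-.155)&(P[...,1]>-.21)&(abs(P[...,0]-.577)<.05)
    q=P[bl]; print(n,len(q)); 
    if len(q): print(np.percentile(q,[2,50,95],axis=0).round(4).tolist())
    m=(P[...,2]>.1)&(P[...,2]<.17)&(abs(P[...,0]-.575)<.012)&(P[...,1]<-.03)&(P[...,1]>-.15)
    q=P[m]
    if len(q)>20: print('arm slope',np.polyfit(q[:,1],q[:,2],1), len(q))
    h=cv2.cvtColor(i,cv2.COLOR_BGR2HSV); g=(h[...,0]>10)&(h[...,0]<28)&(h[...,1]>110)&(P[...,2]>.04)&(P[...,2]<.08)&(abs(P[...,0]-.574)<.04)&(abs(P[...,1]+.073)<.04)
    q=P[g];print('gold',len(q),np.percentile(q,[5,50,95],axis=0).round(4).tolist() if len(q) else '')
f=dict(np.load('pics/side_last.npz'));P=pts(f)
for v in range(286,306,2): print(v,P[v,354].round(4),f['image'][v,354])
cv2.imwrite('pics/crop9.png',cv2.resize(f['image'][270:330,320:400],None,fx=8,fy=8,interpolation=cv2.INTER_CUBIC))
```

```text
side 531
[[0.5385, -0.1893, 0.1245], [0.5739, -0.1802, 0.1369], [0.6116, -0.1605, 0.1406]]
arm slope [-0.00783629  0.13281835] 575
gold 86 [[0.5531, -0.0906, 0.0531], [0.5615, -0.0821, 0.0569], [0.5919, -0.0625, 0.0597]]
scene 356
[[0.5392, -0.1831, 0.1238], [0.5814, -0.1703, 0.1376], [0.6153, -0.1602, 0.1418]]
arm slope [-0.02623883  0.13282915] 408
gold 106 [[0.5735, -0.0861, 0.0477], [0.591, -0.0642, 0.0559], [0.5987, -0.0497, 0.0608]]
286 [ 0.5706 -0.0778  0.1038] [92 92 96]
288 [ 0.5718 -0.077   0.0952] [92 92 96]
290 [ 0.5715 -0.0778  0.0894] [91 92 96]
292 [ 0.5704 -0.0794  0.0852] [ 95  96 100]
294 [ 0.5697 -0.0807  0.0801] [201 205 207]
296 [ 0.5684 -0.0826  0.0763] [207 210 212]
298 [ 0.5673 -0.0843  0.072 ] [112 119 125]
300 [ 0.5664 -0.0858  0.0674] [105 111 118]
302 [ 0.566  -0.0867  0.0616] [ 90 121 141]
304 [ 0.566  -0.0872  0.0551] [ 74 126 156]
```

View pics/crop9.png

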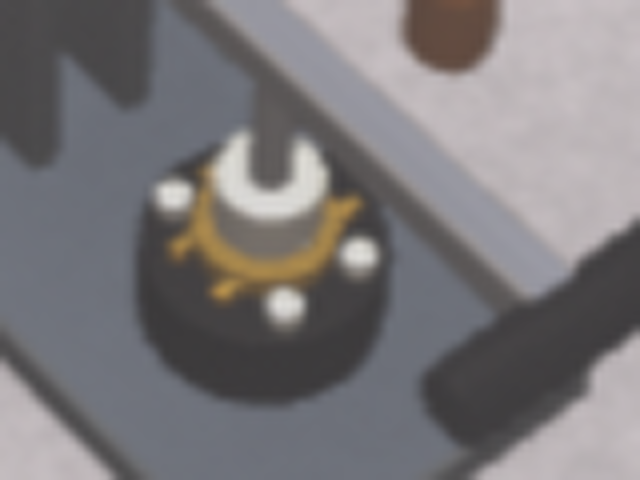

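Under the white die (crop (270,190)) its shaded side meets the gold case directly, and the watch still sits between its pegs. The two slope readings disagree (0.008 and 0.026 rad), so I'll fit only the arm's bright top face.

Run:
```python
from h import *
f=cam('wrist');cv2.imwrite('pics/wrist9.png',f['image'])
for n in ['side','scene','wrist']:
    f=cam(n);P=pts(f);b=f['image'].max(-1)
    m=(P[...,2]>.12)&(P[...,2]<.16)&(abs(P[...,0]-.575)<.012)&(P[...,1]<-.02)&(P[...,1]>-.16)
    t=np.percentile(b[m],40) if m.sum() else 0
    q=P[m&(b>t)]; 
    if len(q)<20: print(n,len(q)); continue
    for _ in range(4):
        c=np.polyfit(q[:,1],q[:,2],1); r=abs(q[:,2]-np.polyval(c,q[:,1])); q=q[r<max(.0015,2*np.median(r))]
    print(n,len(q),'slope',c[0].round(4),'z at pivot y .01',np.polyval(c,.01).round(4),'at handle',np.polyval(c,-.18).round(4))
print(manip.state()['contact_force'])
```

```text
side 273 slope -0.002 z at pivot y .01 0.1373 at handle 0.1377
scene 163 slope 0.0059 z at pivot y .01 0.1398 at handle 0.1386
wrist 1160 slope 0.0007 z at pivot y .01 0.1386 at handle 0.1385
[-0.55087021  0.19115613 -1.04940128]
```

View pics/wrist9.png

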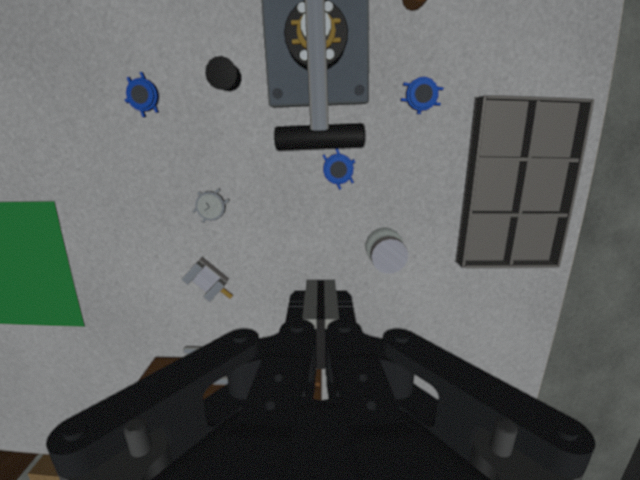

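The arm is level within about 0.005 rad in all three views, so the joint is at about 0.66. The wrist view shows the gripper clear of everything, the handle at (320,137), and the watch in its nest at (315,33). Handing in.

```bash
python3 -c "
from plant import manip
print(manip.job_done())"
```

```text
the job is handed in; nothing more can be done
None
```

The watch back is pressed home and the press arm is left down. I handed the job in about 8 s into the 38 s limit; no verdict is reported.

I pressed the red pad with the shut fingertips until the pawl tilted to about 0.33 rad, past the 0.2 it needs to clear the teeth. I then pushed the black handle down along its arc. The back went in at about 5–9 N, and the tool stalled at z ≈ 0.1405 m (handle top is 0.141 m with the arm level) while the force rose to 25 N. Then I lifted clear.

**Last checks:**
- **Press arm:** level within about 0.006 rad in all three views, so its joint is at about 0.66.
- **Watch:** it looks in place between its pegs. I judged that by eye and did not measure its shift.
- **Bystanders:** those in view looked undisturbed. I did not measure them.
- **Robot:** the gripper was clear, with contact force around 1 N or less (noise).

**What failed or disagreed:**
- The first move command was refused because its rows lacked some keys; nothing moved.
- One check script crashed on an empty mask.
- A first rough fit of the arm's slope gave 0.008 and 0.026 rad in two views; fitting only the arm's top face settled it.

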